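Stack the corner plates in alternating directions

TASK

Finish the pile of large L-shaped corner plates on the plywood board: lay one of the two loose large plates on the plate that is already there, turned half round so that its elbow lies over the open corner and its two arm ends rest on the arm ends below, making a square frame. Then lay the other large plate on top, facing the same way as the bottom one, so the pile alternates, with edges lined up, flat and balanced. Leave the bottom plate where it lies and do not use the smaller L plate.

Things in the scene. Friction and masses are not known exactly. Their poses are not given: they have to be found in the camera images.
- first_plate: Flat aluminium L plate, 12 mm thick, 0.3 kg, two equal arms 120 mm long from the outer corner, 50 mm wide. Origin: underside, centre of the 50 mm elbow square; x axis along one arm, y along the other (ends at 95 mm), z up. Bottom of the pile: loose on a 170 mm plywood board, 18 mm thick (top z = 0.018). The next plate, half round, has its origin at (70, 70, 12) mm in this frame, x and y reversed.
- plate_a: Flat aluminium L plate, 12 mm thick, 0.3 kg, two equal arms 120 mm long from the outer corner, 50 mm wide. Origin: underside, centre of the 50 mm elbow square; x axis along one arm, y along the other (ends at 95 mm), z up. Lies flat on the bench (z = 0). Both loose ones are alike, either may go first; a smaller L (arms 78 x 30 mm) is not wanted.
- plate_b: Flat aluminium L plate, 12 mm thick, 0.3 kg, two equal arms 120 mm long from the outer corner, 50 mm wide. Origin: underside, centre of the 50 mm elbow square; x axis along one arm, y along the other (ends at 95 mm), z up. Lies flat on the bench (z = 0). Both loose ones are alike, either may go first; a smaller L (arms 78 x 30 mm) is not wanted.
Mind the look-alikes: they are no part of the job. What is shaped like the plate_a but blue or yellow is not meant.

How it is judged:
By the outcome, as a careful person would: the job done as asked, in the order asked, and still so for the second after the job is handed in, with the robot touching nothing.
It also fails if it takes over 54 s, if anything falls off the work surface, if the arm or the gripper's body presses on something with over 40 N, if the wrist force passes 120 N, or if a joint passes its speed limit or range.

ROBOT

A 6-joint arm with a two-finger parallel gripper is mounted at the origin on the work surface. World frame = base frame: x ahead of the robot, y to its left, z up, the work surface at z = 0. Lengths are in m, angles in degrees, forces in N, time in s.
With the tool pointing down it reaches from about 0.35 to 1 m from the base axis. Payload 7.1 kg.
Tool frame: the origin (TCP) lies between the finger pads; the fingertips stand 19 mm ahead of it and the grasp point (between the pads) is the TCP; z points along the fingers, x is the direction in which the jaws open and shut, and the axes are right-handed (so a half turn about z gives the same grasp; the last joint's range is limited). The gripper opens to 85 mm and grips with 20 to 120 N. Pads are 22 mm wide; open, the fingers measure 114 mm over their backs; the gripper's body (76 mm by 85 mm) begins 54 mm behind the grasp point. The pads swing forward as they close: fully open they stand 13 mm farther back than shut.
Start: joints at [65.145, 24.242, 93.386, -0, 62.372, -1.089], TCP at [0.252, 0.572, 0.25] pointing down, gripper open.
Joint ranges: [-172.04, 172.04], [-51.8, 120.97], [4.93, 147.93], [-75.15, 255.16], [6.16, 154.13], [-145.62, 145.62]. Speed limits (degrees/s): [136.94, 136.94, 172.46, 180, 180, 180].

INTERFACE

Orientations are given as [roll, pitch, yaw] about the fixed x, y, z axes, in that order (R = Rz(yaw) Ry(pitch) Rx(roll)).
In Python, from plant import bot gives the robot as it stands.
- The arm moves only by the shell command python3 -m handwheel 'ROWS' [OPENING] [FORCE]. ROWS is text: rows parted by semicolons, each of 6 numbers parted by spaces: the shift along the tool's x, y, z in mm, then the turn, a rotation vector about the tool's x, y, z in degrees. A call has 1 to 12 rows; each row is the pose to reach, as a shift and turn from the pose commanded when the call began, along the tool's axes at that moment; what a row does not reach only later rows make up. A row lasts 1/10 s, in which the tool goes at most 50 mm and 8.59 degrees, less where a joint would pass 70% of its speed; a pose out of reach is approached as far as the arm can. A call with a gripper value outside its range is refused whole. OPENING is the finger opening in mm, from 0 to 85.4, set as the call begins (- or left out, the last holds). The fingers move at their own pace and stop on an object; FORCE is the grip in N (left out, the last holds). Time passes only in rows, so rows that repeat a pose let the fingers close. It gives the time, the measured TCP pose, the force and the opening at its end, in the units of the state.
- bot.sense(): the state, without advancing time (a new reading comes with each control period).
- bot.read_camera(name): name is "side" or "top" or "wrist"; returns a dict with "frame" (400x640x3 uint8, red, green, blue), "fx", "fy", "cx", "cy" (pixels), "rvec" (rotation vector, rad) and "tvec" (3), from world to camera coordinates, as OpenCV has them. Camera axes: x right, y down, z forward; pixel columns grow to the right and rows downward; lengths in m; the calibration is good to about 2 mm. A picture is of the moment at which its call begins. There is no depth.
- bot.hand_in(): hands the job in, once; it reports no verdict.
The state is a dict: "clock": time; "qpos": joint angles; "qd": joint speeds; "joint_efforts": joint torques, N m; "tool_pos": TCP position; "eef_rot": TCP orientation; "contact_force": force on the tool from outside, world axes, zero at the start; "moment": the same for the moment, N m; "gripper_width": opening from 0.0 (shut) to 1.0 (fully open).
Only numpy, scipy, OpenCV 4.12 (cv2) and the standard library are available. Lean on these libraries where they do the work, as an engineer would, in place of code of your own. Each camera call takes 0.05 s, during which the arm holds its last target. There are 200 camera calls.

## Working session

There is one attempt and no reset: what is moved stays moved. The work goes in short steps, Python scripts to look and compute and a shell command to move; the robot and the scene stay as the last step left them, time stands still between calls to the robot, and variables do not carry over. Pictures are saved under pics/ and viewed, about 8 in all and at most 12, crops included, and the job is handed in when it is done.

```bash
mkdir -p pics; ls; python3 - <<'E'
from plant import bot
import cv2
for n in("top","side"):
    r=bot.read_camera(n); cv2.imwrite(f"pics/{n}0.png",r["frame"][...,::-1])
    print(n,r["fx"],r["cx"],r["cy"],r["rvec"],r["tvec"])
s=bot.sense();print(s)
E
```

```text
pics
top 410.5451244387279 318.2441994262381 201.91060635851963 [ 2.18979021 -2.01411352  0.22435899] [0.00365406 0.54710521 1.15148551]
side 422.87825956414133 316.7794112410394 199.48310710883888 [ 2.23028314 -0.96345326  0.38797234] [-0.35715777  0.34635551  0.86691969]
{'clock': 0.1, 'qpos': array([ 6.51445395e+01,  2.42796594e+01,  9.34293392e+01,  8.22907033e-04,
        6.23702253e+01, -1.08887497e+00]), 'qd': array([ 0.07959864,  0.01883464, -0.15866062,  0.02262162, -0.02089488,
       -0.02996969]), 'joint_efforts': array([-3.96611767e-04, -5.58418143e+01, -2.82440740e+01,  4.11287499e-05,
        2.87294075e-03, -1.43477627e-05]), 'tool_pos': array([0.25165661, 0.57157275, 0.24961201]), 'eef_rot': array([-1.79997766e+02,  7.91957437e-02,  6.62330339e+01]), 'contact_force': array([-0.68443195,  0.08847647, -0.56734382]), 'moment': array([-0.00170933,  0.02776076,  0.00486098]), 'gripper_width': 1.0015760893714998}
```

View pics/top0.png

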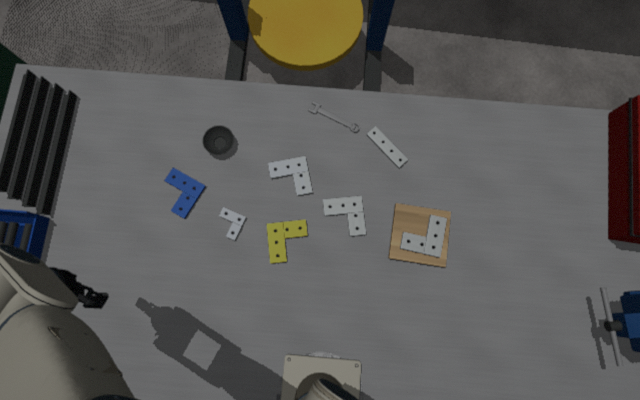

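The top view shows two white large Ls at about (292,173) and (347,212), a white small L at (233,222), and blue (185,192) and yellow (287,238) look-alikes. The board with the bottom L is at (420,235). The white large pair fits by size and colour, so I'll confirm that in a crop.

```bash
python3 - <<'E'
import cv2
i=cv2.imread("pics/top0.png")[150:275,260:460]
cv2.imwrite("pics/c0.png",cv2.resize(i,None,fx=4,fy=4,interpolation=cv2.INTER_CUBIC))
E
```

```text
(no output)
```

View pics/c0.png

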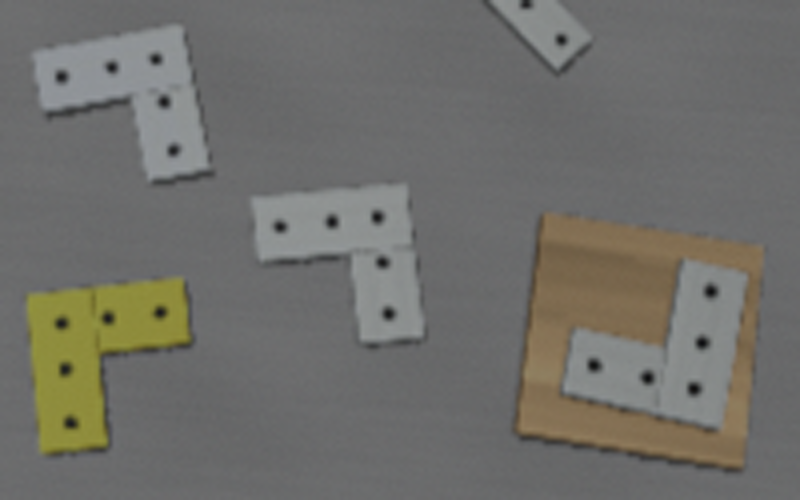

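View pics/side0.png

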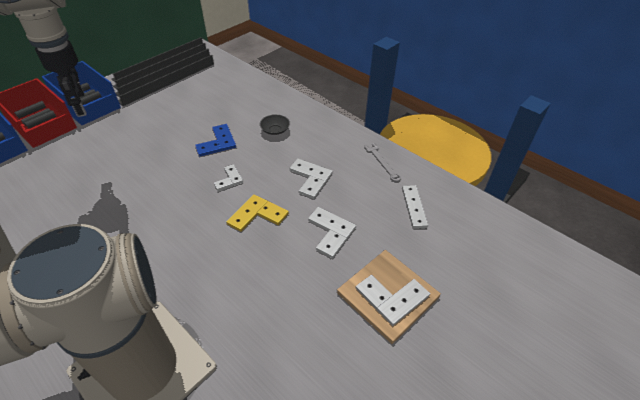

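The crop confirms two equal large white Ls, with outer corners at crop (183,26) and (407,184). The bottom plate's outer corner is at (718,428). The white small L is outside this crop, and the yellow one is excluded. The side view agrees. Next I'll fit their poses.

```bash
cat > h.py <<'E'
import numpy as np,cv2
from scipy.optimize import least_squares
from scipy.spatial.transform import Rotation as R
L=np.array([[-25,-25],[95,-25],[95,25],[25,25],[25,95],[-25,95]])/1000
def world(p,z,pts=L):
    c,s=np.cos(p[2]),np.sin(p[2]); q=pts@np.array([[c,s],[-s,c]])+p[:2]
    return np.c_[q,np.full(len(q),z)]
def cam(r): 
    K=np.array([[r["fx"],0,r["cx"]],[0,r["fy"],r["cy"]],[0,0,1.]])
    return K,np.array(r["rvec"],float),np.array(r["tvec"],float)
def fit(r,uv,z):
    "pose x,y,yaw of an L from 6 top-corner pixels at height z"
    K,rv,tv=cam(r); uv=np.array(uv,float)
    M=cv2.Rodrigues(rv)[0]; d=np.c_[uv,np.ones(6)]@np.linalg.inv(K).T@M; o=-M.T@tv
    w=(o+d*((z-o[2])/d[:,2])[:,None])[:,:2]
    v=w[1]-w[0]
    f=lambda p:(cv2.projectPoints(world(p,z),rv,tv,K,None)[0][:,0]-uv).ravel()
    s=least_squares(f,[*((w[0]+w[3])/2),np.arctan2(v[1],v[0])],x_scale=[.01,.01,.1],loss="soft_l1")
    return s.x,np.sqrt(np.mean(s.fun**2))
def delta(t_xyz,t_yaw,s):
    "tool-frame shift mm and turn deg from state s to a tool-down target"
    R0=R.from_euler("xyz",s["eef_rot"],degrees=True); R1=R.from_euler("xyz",[180,0,t_yaw],degrees=True)
    return R0.inv().apply(np.array(t_xyz)-s["tool_pos"])*1e3,(R0.inv()*R1).as_rotvec(degrees=True)
E
python3 - <<'E'
from h import *
from plant import bot
r=bot.read_camera("top")
P={"p1":([(183,26),(33,52),(43,112),(135,96),(150,182),(211,171)],.012),
"p2":([(407,184),(252,197),(261,262),(350,252),(361,344),(424,339)],.012),
"bot":([(718,428),(747,270),(683,260),(663,347),(573,327),(562,393)],.03)}
for k,(c,z) in P.items():
    uv=(np.array(c)+.5)/4-.5+[260,150]
    p,e=fit(r,uv,z); print(k,p[:2].round(4),np.degrees(p[2]).round(2),"rms px",e.round(2), "com",world(p,0,np.array([[.04,0],[0,.04]])).round(3).tolist())
w=bot.read_camera("wrist"); M=cv2.Rodrigues(np.array(w["rvec"]))[0]; s=bot.sense()
o=-M.T@w["tvec"]; R0=R.from_euler("xyz",s["eef_rot"],degrees=True)
print("wrist cam in tool",R0.inv().apply(o-s["tool_pos"]).round(4),"axis",R0.inv().apply(M[2]).round(3),w["fx"])
E
```

```text
p1 [0.6693 0.1192] 105.55 rms px 0.27 com [[0.659, 0.158, 0.0], [0.631, 0.108, 0.0]]
p2 [ 0.5575 -0.0611] 99.97 rms px 0.26 com [[0.551, -0.022, 0.0], [0.518, -0.068, 0.0]]
bot [ 0.4449 -0.2991] -8.23 rms px 0.42 com [[0.485, -0.305, 0.0], [0.451, -0.26, 0.0]]
wrist cam in tool [ 0.0007 -0.0715 -0.1233] axis [0.001 0.279 0.96 ] 348.23943486850595
```

```bash
cat > d.py <<'E'
import sys
from h import *
from plant import bot
# usage: d.py px py yawdeg gx gy z toolyaw(abs)
px,py,a,gx,gy,z,ty=map(float,sys.argv[1:])
s=bot.sense(); t=world([px,py,np.radians(a)],z,np.array([[gx,gy]])/1000)[0]
d,r=delta(t,ty,s); print("clk",s["clock"],"tgt",t.round(4),"at",s["tool_pos"].round(4),s["eef_rot"].round(2),"q",s["qpos"].round(1),"\nrow",d.round(1),r.round(2))
E
python3 d.py .4449 -.2991 -8.23 30 70 .25 81.8
```

```text
clk 0.2 tgt [ 0.4846 -0.2341  0.25  ] at [0.2517 0.5717 0.2498] [-1.800e+02  6.000e-02  6.623e+01] q [65.1 24.3 93.4  0.  62.4 -1.1] 
row [-6.436e+02  5.379e+02  4.000e-01] [-1.000e-02  6.000e-02 -1.557e+01]
```

```bash
python3 -m handwheel '-644 538 0 0 0 -15.6;-644 538 0 0 0 -15.6;-644 538 0 0 0 -15.6;-644 538 0 0 0 -15.6;-644 538 0 0 0 -15.6;-644 538 0 0 0 -15.6;-644 538 0 0 0 -15.6;-644 538 0 0 0 -15.6;-644 538 0 0 0 -15.6;-644 538 0 0 0 -15.6;-644 538 0 0 0 -15.6;-644 538 0 0 0 -15.6' 85 && python3 d.py .4449 -.2991 -8.23 30 70 .25 81.8
```

```text
clock: 1.4
tool_pos: [0.4185, -0.0065, 0.2506]
eef_rot: [180.0, -0.0, 81.8]
contact_force: [1.1, 0.2, -0.0]
gripper_width: 0.997
clk 1.4 tgt [ 0.4846 -0.2341  0.25  ] at [ 0.4185 -0.0065  0.2506] [ 1.7995e+02 -1.0000e-02  8.1830e+01] q [ -2.5   6.4 118.2   0.   55.3 -84.4] 
row [-215.9   97.8    0.6] [ 0.05 -0.01  0.03]
```

```bash
python3 -m handwheel '-216 98 0 0 0 0;-216 98 0 0 0 0;-216 98 0 0 0 0;-216 98 0 0 0 0;-216 98 0 0 0 0;-216 98 0 0 0 0;-216 98 0 0 0 0;-216 98 0 0 0 0;-216 98 0 0 0 0' && cat > look.py <<'E'
import sys,pickle
from h import *
from plant import bot
# look.py name px py yaw z gx gy toolyaw : save wrist picture, crop around predicted L
n=sys.argv[1]; px,py,a,z=map(float,sys.argv[2:6])
r=bot.read_camera("wrist"); s=bot.sense(); pickle.dump((r,s),open(f"pics/{n}.pkl","wb"))
K,rv,tv=cam(r); uv=cv2.projectPoints(world([px,py,np.radians(a)],z),rv,tv,K,None)[0][:,0]
print(uv.round(0).tolist(),s["tool_pos"].round(4),s["eef_rot"].round(2))
lo=np.maximum(uv.min(0)-35,0).astype(int); hi=np.minimum(uv.max(0)+35,[640,400]).astype(int)
c=r["frame"][lo[1]:hi[1],lo[0]:hi[0],::-1]; k=int(min(800/c.shape[1],600/c.shape[0]))
cv2.imwrite(f"pics/{n}.png",cv2.resize(np.ascontiguousarray(c),None,fx=k,fy=k,interpolation=cv2.INTER_CUBIC)); print("offset",lo,"scale",k)
E
python3 look.py w_bot .4449 -.2991 -8.23 .03
```

```text
clock: 2.3
tool_pos: [0.4843, -0.231, 0.2503]
eef_rot: [-180.0, -0.0, 81.9]
contact_force: [0.1, 0.6, -0.7]
gripper_width: 0.997
[[214.0, 114.0], [223.0, 231.0], [270.0, 231.0], [268.0, 166.0], [337.0, 166.0], [338.0, 115.0]] [ 0.4844 -0.231   0.2504] [-1.7998e+02 -1.0000e-02  8.1920e+01]
offset [178  79] scale 3
```

View pics/w_bot.png

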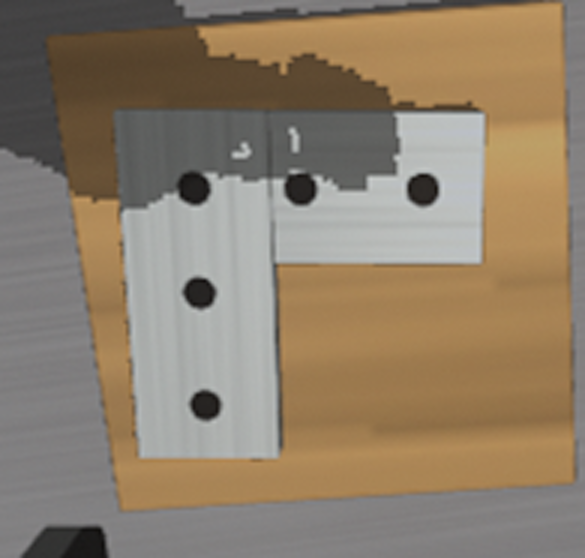

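```bash
python3 d.py .5575 -.0611 99.97 40 0 .25 10
```

```text
clk 2.35 tgt [ 0.5506 -0.0217  0.25  ] at [ 0.4844 -0.231   0.2504] [-1.7998e+02 -1.0000e-02  8.1920e+01] q [ -26.8   16.9  104.6    0.    58.6 -108.7] 
row [216.5  36.1   0.4] [-2.000e-02  0.000e+00  7.192e+01]
```

The crop shows the bottom plate alone on the board. Its outer corner is at (115,111), inner corner at (275,264), and arm ends at (138..281,459) and (484,112..264).

```bash
cat > fitw.py <<'E'
import sys,pickle
from h import *
# fitw.py name ox oy scale z "u v;..."
n=sys.argv[1]; ox,oy,k,z=map(float,sys.argv[2:6])
uv=(np.array([list(map(float,q.split())) for q in sys.argv[6].split(";")])+.5)/k-.5+[ox,oy]
r,s=pickle.load(open(f"pics/{n}.pkl","rb")); p,e=fit(r,uv,z)
print(p[:2].round(4),np.degrees(p[2]).round(2),"rms",e.round(2))
E
python3 fitw.py w_bot 178 79 3 .03 "115 111;138 459;280 459;275 264;483 264;486 112"
python3 -m handwheel '216 36 0 0 0 72;216 36 0 0 0 72;216 36 0 0 0 72;216 36 0 0 0 72;216 36 0 0 0 72;216 36 0 0 0 72;216 36 0 0 0 72;216 36 0 0 0 72;216 36 0 0 0 72;216 36 0 0 0 72;216 36 0 0 0 72;216 36 0 0 0 72' && python3 look.py w_p2 .5575 -.0611 99.97 .012
```

```text
[ 0.446  -0.2977] -8.45 rms 0.32
clock: 3.55
tool_pos: [0.5508, -0.0232, 0.2504]
eef_rot: [180.0, -0.0, 10.0]
contact_force: [1.1, -0.5, -0.2]
gripper_width: 0.997
[[340.0, 224.0], [342.0, 112.0], [292.0, 112.0], [294.0, 180.0], [228.0, 180.0], [231.0, 224.0]] [ 0.5509 -0.0233  0.2504] [180.    -0.     9.95]
offset [192  77] scale 3
```

View pics/w_p2.png

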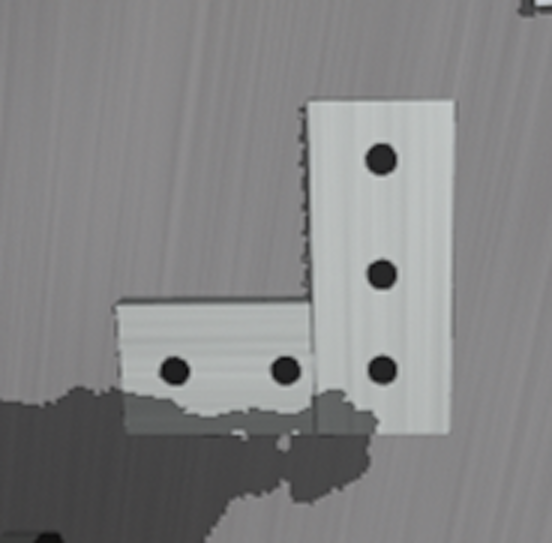

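Plate 2 is clean in this crop: outer corner (450,434), long-arm end (308..456,101), other end (117..125,304..434).

```bash
python3 fitw.py w_p2 192 77 3 .012 "450 434;456 101;308 101;312 304;117 304;125 434"
```

```text
[ 0.5595 -0.0585] 100.04 rms 0.39
```

```bash
python3 d.py .5595 -.0585 100.04 40 0 .021 10.04
```

```text
clk 3.6 tgt [ 0.5525 -0.0191  0.021 ] at [ 0.5509 -0.0233  0.2504] [180.    -0.     9.95] q [ -3.7  18.1 102.8  -0.   59.1 -13.6] 
row [  2.3  -3.9 229.4] [ 0.   -0.   -0.09]
```

```bash
python3 -m handwheel '2.3 -3.9 50 0 0 0;2.3 -3.9 100 0 0 0;2.3 -3.9 150 0 0 0;2.3 -3.9 190 0 0 0;2.3 -3.9 210 0 0 0;2.3 -3.9 220 0 0 0;2.3 -3.9 226 0 0 0;2.3 -3.9 229 0 0 0;2.3 -3.9 229 0 0 0;2.3 -3.9 229 0 0 0' 72 && python3 -m handwheel '0 0 0 0 0 0;0 0 0 0 0 0;0 0 0 0 0 0;0 0 0 0 0 0;0 0 0 0 0 0;0 0 0 0 0 0;0 0 0 0 0 0;0 0 0 0 0 0' 30 80
```

```text
clock: 4.6
tool_pos: [0.5534, -0.0193, 0.0224]
eef_rot: [180.0, -0.1, 9.8]
contact_force: [0.1, 0.1, -0.1]
gripper_width: 0.839
clock: 5.4
tool_pos: [0.5531, -0.0193, 0.0227]
eef_rot: [180.0, -0.1, 9.8]
contact_force: [-2.3, 0.9, 11.3]
gripper_width: 0.553
```

```bash
python3 -m handwheel '0 0 -5 0 0 0;0 0 -15 0 0 0;0 0 -40 0 0 0;0 0 -80 0 0 0;0 0 -120 0 0 0;0 0 -150 0 0 0;0 0 -150 0 0 0;0 0 -150 0 0 0' - 120 && python3 - <<'E'
from plant import bot
import cv2,pickle,numpy as np
r=bot.read_camera("wrist");q=bot.read_camera("side")
pickle.dump((r,bot.sense()),open("pics/held.pkl","wb"))
f=np.vstack([r["frame"][:,:,::-1][:, 100:540],np.zeros((1,440,3),np.uint8)])
g=cv2.resize(np.ascontiguousarray(q["frame"][130:280,230:400,::-1]),(340,300))
o=np.zeros((401,780,3),np.uint8);o[:,:440]=f;o[:300,440:]=g
cv2.imwrite("pics/held.png",o); s=bot.sense(); print(s["clock"],s["tool_pos"],s["eef_rot"],s["contact_force"],s["gripper_width"])
E
```

```text
clock: 6.2
tool_pos: [0.5525, -0.0192, 0.1719]
eef_rot: [180.0, -0.1, 9.8]
contact_force: [0.6, 0.2, -2.7]
gripper_width: 0.528
6.3 [ 0.5513935  -0.01916883  0.17009416] [-1.79966887e+02  1.41442008e-01  9.83377225e+00] [-0.63172774  0.00389046 -1.94283157] 0.5316477541690111
```

View pics/held.png

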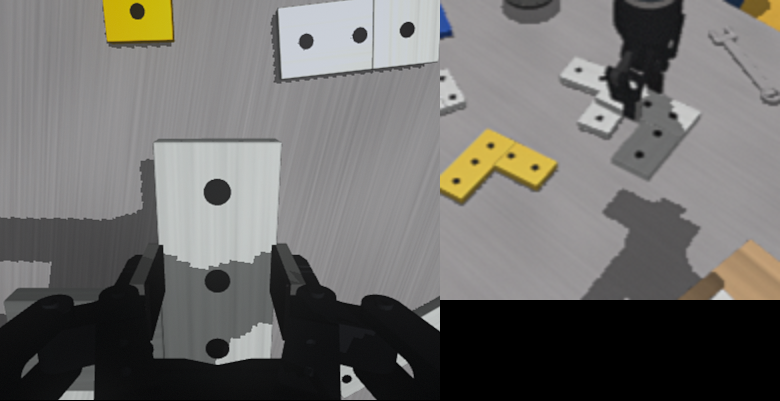

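The plate is held level between the pads, with its end edge at image (253..381,142) and holes at (317,192), (317,281) and (317,348). Now I'll measure how it sits in the hand.

```bash
cat > inhand.py <<'E'
import sys,pickle
from h import *
# held plate pose in tool frame from pixels of hole centres (local x given) and end corners on its top face
def inhand(pk,holes_uv,hx,end_uv):
    r,s=pickle.load(open(pk,"rb")); K,rv,tv=cam(r); M=cv2.Rodrigues(rv)[0]
    R0=R.from_euler("xyz",s["eef_rot"],degrees=True)
    obj=np.array([[h[0],h[1],.012] for h in hx]+[[.095,-.025,.012],[.095,.025,.012]]); uv=np.array(list(holes_uv)+list(end_uv),float)
    def f(p):
        Rp=R0*R.from_rotvec(p[3:])*R.from_euler("xyz",[180,0,90],degrees=True)
        w=Rp.apply(obj)+s["tool_pos"]+R0.apply(p[:3])
        return (cv2.projectPoints(w,rv,tv,K,None)[0][:,0]-uv).ravel()
    q=least_squares(f,[0,.04,.01,0,0,0],x_scale=[.01]*3+[.1]*3)
    print("origin in tool mm",(q.x[:3]*1e3).round(1),"tilt deg",np.degrees(q.x[3:]).round(2),"rms",np.sqrt(np.mean(q.fun**2)).round(2))
E
python3 - <<'E'
from h import *; from inhand import *
r,s=pickle.load(open("pics/w_p2.pkl","rb")); K,rv,tv=cam(r); M=cv2.Rodrigues(rv)[0]
uv=(np.array([[381,159],[381,274],[382,370]])+.5)/3-.5+[192,77]
d=np.c_[uv,np.ones(3)]@np.linalg.inv(K).T@M; o=-M.T@tv
w=(o+d*((.012-o[2])/d[:,2])[:,None])[:,:2]-[.5595,-.0585]
a=np.radians(100.04); h=w@np.array([[np.cos(a),-np.sin(a)],[np.sin(a),np.cos(a)]]); print((h*1e3).round(1))
inhand("pics/held.pkl",[(317,192),(317,281),(317,348)],h,[(381,142),(253,142)])
E
```

```text
[[75.5  0.6]
 [35.6  0.6]
 [ 0.3  0.2]]
origin in tool mm [-0.3 40.4 21.6] tilt deg [  10.49   -0.   -179.36] rms 0.58
```

```bash
sed -i 's/180,0,90/180,0,-90/' inhand.py; python3 - <<'E'
from inhand import *
h=np.array([[75.5,.6],[35.6,.6],[.3,.2]])/1e3
uv=[(317,192),(317,281),(317,348)]
inhand("pics/held.pkl",uv,h,[(381,142),(253,142)])
inhand("pics/held.pkl",uv,h,[(381.5,142),(253.5,142)])
E
```

```text
origin in tool mm [-0.4 40.4 21.6] tilt deg [ 0.08 -7.23  0.38] rms 0.59
origin in tool mm [-0.3 40.4 21.6] tilt deg [ 0.05 -6.62  0.44] rms 0.55
```

```bash
python3 - <<'E'
from inhand import *
r,s=pickle.load(open("pics/held.pkl","rb")); K,rv,tv=cam(r); R0=R.from_euler("xyz",s["eef_rot"],degrees=True)
o=np.array([[25,95,0],[25,95,12],[-25,95,12],[95,25,12],[95,25,0],[95,-25,12]])/1e3
for t in(-10,-7,-3,0,3):
    w=(R0*R.from_rotvec([0,t,.4],degrees=True)*R.from_euler("xyz",[180,0,-90],degrees=True)).apply(o)+s["tool_pos"]+R0.apply([-.0003,.0404,.0216])
    print(t,cv2.projectPoints(w,rv,tv,K,None)[0][:,0].round(0).tolist())
i=r["frame"][130:400,90:390,::-1]; a=cv2.resize(np.ascontiguousarray(i),None,fx=2,fy=2,interpolation=cv2.INTER_CUBIC)
cv2.imwrite("pics/heldc.png",a)
E
```

```text
-10 [[96.0, 307.0], [83.0, 324.0], [104.0, 423.0], [255.0, 143.0], [255.0, 140.0], [382.0, 141.0]]
-7 [[101.0, 301.0], [87.0, 317.0], [107.0, 413.0], [253.0, 143.0], [255.0, 139.0], [382.0, 142.0]]
-3 [[108.0, 292.0], [93.0, 308.0], [112.0, 401.0], [251.0, 142.0], [255.0, 139.0], [381.0, 142.0]]
0 [[114.0, 287.0], [99.0, 301.0], [116.0, 392.0], [250.0, 142.0], [255.0, 138.0], [380.0, 143.0]]
3 [[120.0, 281.0], [104.0, 295.0], [121.0, 384.0], [249.0, 142.0], [256.0, 138.0], [379.0, 143.0]]
```

View pics/heldc.png

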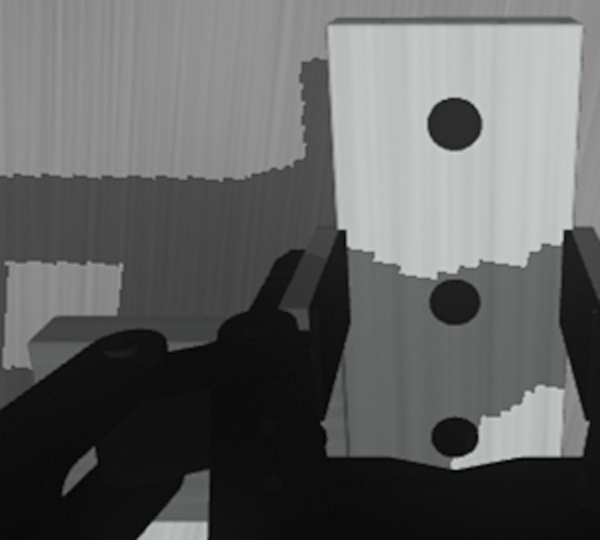

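```bash
cat > ih2.py <<'E'
from inhand import *
def ih2(pk,obj,uv):
    r,s=pickle.load(open(pk,"rb")); K,rv,tv=cam(r); R0=R.from_euler("xyz",s["eef_rot"],degrees=True)
    obj=np.array(obj)/1e3; uv=np.array(uv,float)
    pr=lambda p:cv2.projectPoints((R0*R.from_rotvec(p[3:])*R.from_euler("xyz",[180,0,-90],degrees=True)).apply(obj)+s["tool_pos"]+R0.apply(p[:3]),rv,tv,K,None)[0][:,0]
    q=least_squares(lambda p:(pr(p)-uv).ravel(),[0,.04,.02,0,0,0],x_scale=[.01]*3+[.1]*3,loss="soft_l1")
    print("origin in tool mm",(q.x[:3]*1e3).round(1),"tilt deg",np.degrees(q.x[3:]).round(2)); print((pr(q.x)-uv).round(1).tolist())
E
python3 - <<'E'
from ih2 import *
c=np.array([(583,22),(329,24),(29,343),(50,317),(581,18),(336,18),(454,124),(455,302),(455,436)])
ih2("pics/held.pkl",[(95,-25,12),(95,25,12),(25,95,12),(25,95,0),(95,-25,0),(95,25,0),(75.2,0,12),(35.3,0,12),(0,0,12)],(c+.5)/2-.5+[90,130])
E
python3 d.py .446 -.2977 -8.45 30 70 .12 81.55
```

```text
origin in tool mm [ 1.1 40.5 22.2] tilt deg [-0.38 -0.27  0.11]
[[0.6, 1.2], [-1.0, 0.3], [-2.2, 0.4], [2.1, -0.8], [-3.7, -0.2], [0.2, -0.1], [0.8, -0.5], [0.2, -0.9], [0.1, 0.6]]
clk 6.3 tgt [ 0.486  -0.2329  0.12  ] at [ 0.5514 -0.0192  0.1701] [-1.7997e+02  1.4000e-01  9.8300e+00] q [ -3.2  24.4 105.9   0.   49.8 -13.1] 
row [-100.8  199.4   50.2] [ -0.12   0.1  -71.72]
```

```bash
python3 -m handwheel '-101 199.4 20 0 0 -71.7;-101 199.4 20 0 0 -71.7;-101 199.4 20 0 0 -71.7;-101 199.4 20 0 0 -71.7;-101 199.4 20 0 0 -71.7;-101 199.4 20 0 0 -71.7;-101 199.4 20 0 0 -71.7;-101 199.4 20 0 0 -71.7;-101 199.4 20 0 0 -71.7;-101 199.4 20 0 0 -71.7;-101 199.4 20 0 0 -71.7;-101 199.4 20 0 0 -71.7' >/dev/null; python3 -m handwheel '0 0 15 0 0 0;0 0 50 0 0 0;0 0 70 0 0 0;0 0 70 0 0 0;0 0 70 0 0 0;0 0 70 0 0 0'; python3 d.py .446 -.2977 -8.45 29.6 70 .052 81.55; python3 - <<'E'
from h import *; from plant import bot; import pickle
r=bot.read_camera("wrist"); pickle.dump((r,bot.sense()),open("pics/hov.pkl","wb"))
cv2.imwrite("pics/hov.png",cv2.resize(np.ascontiguousarray(r["frame"][80:400,60:460,::-1]),None,fx=1.8,fy=1.8,interpolation=cv2.INTER_CUBIC))
E
```

```text
clock: 8.1
tool_pos: [0.4879, -0.2333, 0.0824]
eef_rot: [179.9, 0.0, 81.5]
contact_force: [-0.8, -0.2, -2.2]
gripper_width: 0.534
clk 8.1 tgt [ 0.4856 -0.2328  0.052 ] at [ 0.4879 -0.2333  0.0824] [1.799e+02 3.000e-02 8.151e+01] q [ -26.8   31.8  109.4   -0.    38.7 -108.3] 
row [ 0.2 -2.5 30.4] [ 0.1   0.03 -0.04]
```

View pics/hov.png

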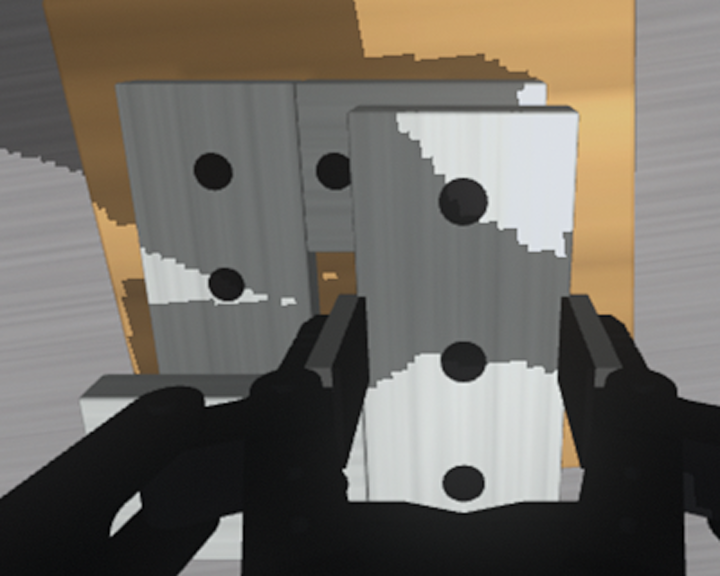

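The hover view shows the held plate above the bottom one: bottom outer corner (117,83), inner corner (310,252), arm-end corner (545,83). The alignment looks plausible, so I'll check it numerically.

```bash
python3 - <<'E'
from h import *; import pickle
r,s=pickle.load(open("pics/hov.pkl","rb")); K,rv,tv=cam(r)
uv=(np.array([(117,83),(310,252),(546,84)])+.5)/1.8-.5+[60,80]
pts=L[[0,3,5]]
f=lambda p:(cv2.projectPoints(world(p,.03,pts),rv,tv,K,None)[0][:,0]-uv).ravel()
q=least_squares(f,[.446,-.2977,np.radians(-8.45)],x_scale=[.01,.01,.1]); print(q.x[:2].round(4),np.degrees(q.x[2]).round(2),q.fun.round(2))
from ih2 import *
c=np.array([(578,112),(349,112),(83,398),(577,107),(354,106),(463,202),(463,361),(463,483)])
ih2("pics/hov.pkl",[(95,-25,12),(95,25,12),(25,95,12),(95,-25,0),(95,25,0),(75.2,0,12),(35.3,0,12),(0,0,12)],(c+.5)/1.8-.5+[60,80])
E
```

```text
[ 0.446  -0.2978] -8.54 [-1.43  0.07 -0.82  0.98  2.18 -0.55]
origin in tool mm [ 1.6 40.9 24.2] tilt deg [ 0.04  0.94 -0.17]
[[0.6, 0.4], [-1.2, 0.6], [-0.6, -0.9], [-3.5, -0.5], [1.5, 0.3], [0.0, -0.2], [0.4, -0.1], [0.7, 0.2]]
```

```bash
python3 -m handwheel '-0.5 -2.5 10 0 0 0;-0.5 -2.5 20 0 0 0;-0.5 -2.5 25 0 0 0;-0.5 -2.5 27 0 0 0;-0.5 -2.5 28 0 0 0;-0.5 -2.5 28 0 0 0;-0.5 -2.5 28 0 0 0;-0.5 -2.5 28 0 0 0'; python3 d.py .446 -.2977 -8.45 29.6 70 .052 81.55
```

```text
clock: 8.95
tool_pos: [0.4848, -0.2332, 0.0534]
eef_rot: [180.0, 0.0, 81.5]
contact_force: [0.7, -0.4, -2.0]
gripper_width: 0.532
clk 8.95 tgt [ 0.4856 -0.2328  0.052 ] at [ 0.4848 -0.2332  0.0534] [1.7997e+02 1.0000e-02 8.1530e+01] q [ -27.    34.6  110.    -0.    35.3 -108.5] 
row [0.5 0.7 1.4] [ 0.03  0.01 -0.02]
```

```bash
python3 -m handwheel '0 0 0.5 0 0 0;0 0 1 0 0 0;0 0 1 0 0 0;0 0 1 0 0 0'; python3 -m handwheel '0 0 0.5 0 0 0;0 0 1 0 0 0;0 0 1 0 0 0;0 0 1 0 0 0'
```

```text
clock: 9.35
tool_pos: [0.4848, -0.2332, 0.0531]
eef_rot: [180.0, 0.0, 81.5]
contact_force: [-2.6, 1.4, 7.5]
gripper_width: 0.532
clock: 9.75
tool_pos: [0.4848, -0.2332, 0.053]
eef_rot: [180.0, 0.0, 81.5]
contact_force: [-6.1, 2.6, 18.8]
gripper_width: 0.528
```

```bash
python3 -m handwheel '0 0 -1 0 0 0;0 0 -1.5 0 0 0;0 0 -1.5 0 0 0;0 0 -1.5 0 0 0' && python3 -m handwheel '0 0 0 0 0 0;0 0 0 0 0 0;0 0 0 0 0 0;0 0 0 0 0 0;0 0 0 0 0 0;0 0 0 0 0 0' 62 && python3 -m handwheel '0 0 -5 0 0 0;0 0 -20 0 0 0;0 0 -50 0 0 0;0 0 -100 0 0 0;0 0 -150 0 0 0;0 0 -198 0 0 0;0 0 -198 0 0 0;0 0 -198 0 0 0;0 0 -198 0 0 0' 80 && python3 look.py w_pile .446 -.2977 -8.45 .035;python3 d.py .6693 .1192 105.55 40 0 .25 15.5
```

```text
clock: 10.15
tool_pos: [0.4848, -0.2332, 0.0532]
eef_rot: [180.0, 0.0, 81.5]
contact_force: [-1.7, 0.9, 6.5]
gripper_width: 0.536
clock: 10.75
tool_pos: [0.4845, -0.2331, 0.0528]
eef_rot: [-180.0, -0.0, 81.5]
contact_force: [0.0, 0.3, -0.2]
gripper_width: 0.725
clock: 11.65
tool_pos: [0.4837, -0.2327, 0.2503]
eef_rot: [-179.9, -0.0, 81.5]
contact_force: [0.4, 0.5, -0.5]
gripper_width: 0.933
[[215.0, 117.0], [225.0, 234.0], [273.0, 234.0], [270.0, 168.0], [341.0, 168.0], [342.0, 117.0]] [ 0.4836 -0.2326  0.2497] [-1.7986e+02 -5.0000e-02  8.1530e+01]
offset [180  81] scale 3
clk 11.7 tgt [0.6586 0.1577 0.25  ] at [ 0.4836 -0.2326  0.2497] [-1.7986e+02 -5.0000e-02  8.1530e+01] q [ -27.    16.9  104.5    0.    58.7 -108.5] 
row [ 4.118e+02  1.156e+02 -2.000e-01] [-1.500e-01  4.000e-02  6.603e+01]
```

View pics/w_pile.png

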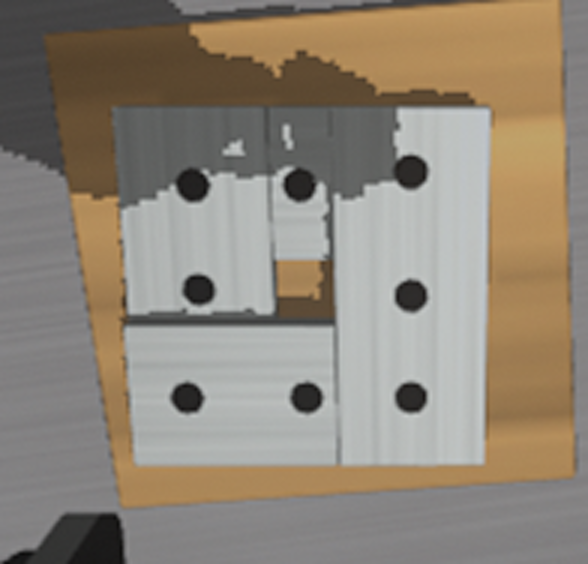

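The frame is formed. The second plate's elbow corner is at (485,465), arm end at (331..491,108), other end at (122..133,322..465). The edges are flush with the bottom plate, whose corner is at (114,107). Next is the other plate.

```bash
python3 fitw.py w_pile 180 81 3 .042 "485 465;491 108;331 108;336 322;122 322;133 465"
python3 - <<'E'
from h import *
print("expected",world([.446,-.2977,np.radians(-8.45)],0,np.array([[.07,.07]])),171.55)
E
python3 -m handwheel '412 116 0 0 0 66;412 116 0 0 0 66;412 116 0 0 0 66;412 116 0 0 0 66;412 116 0 0 0 66;412 116 0 0 0 66;412 116 0 0 0 66;412 116 0 0 0 66;412 116 0 0 0 66;412 116 0 0 0 66;412 116 0 0 0 66;412 116 0 0 0 66' && python3 -m handwheel '0 0 0 0 0 0;0 0 0 0 0 0;0 0 0 0 0 0'; python3 look.py w_p1 .671 .121 105.55 .012
```

```text
[ 0.5247 -0.2376] 171.32 rms 0.46
expected [[ 0.52552635 -0.23874613  0.        ]] 171.55
clock: 12.9
tool_pos: [0.6589, 0.1565, 0.2491]
eef_rot: [180.0, 0.2, 15.5]
contact_force: [-0.5, 0.5, 0.7]
gripper_width: 0.934
clock: 13.2
tool_pos: [0.6599, 0.1563, 0.251]
eef_rot: [180.0, -0.0, 15.5]
contact_force: [-0.4, -0.3, 0.2]
gripper_width: 0.936
[[341.0, 222.0], [343.0, 111.0], [293.0, 111.0], [295.0, 178.0], [229.0, 179.0], [232.0, 223.0]] [0.6599 0.1566 0.2511] [ 1.800e+02 -1.000e-02  1.547e+01]
offset [193  75] scale 3
```

View pics/w_p1.png

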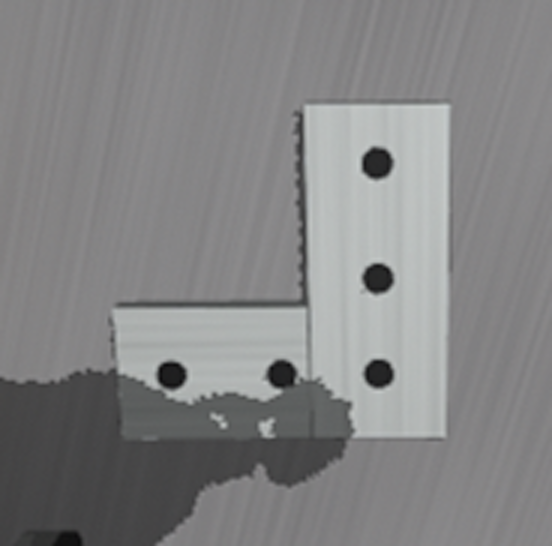

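Plate 1 reads: outer corner (446,438), arm end (304..450,104), other end (113..121,308..438).

```bash
python3 fitw.py w_p1 193 75 3 .012 "446 438;450 104;304 104;308 308;113 308;121 438" | tee /tmp/o; set -- $(tr -d '[]' </tmp/o); python3 d.py $1 $2 $3 40 0 .022 $(python3 -c "print($3-90)")
```

```text
[0.6714 0.1228] 105.62 rms 0.4
clk 13.25 tgt [0.6606 0.1613 0.022 ] at [0.6599 0.1566 0.2511] [ 1.800e+02 -1.000e-02  1.547e+01] q [12.3 28.7 86.1  0.  65.2 -3.1] 
row [  1.9  -4.4 229.1] [ 0.   -0.01 -0.15]
```

```bash
python3 -m handwheel '1.9 -4.4 50 0 0 -0.2;1.9 -4.4 100 0 0 -0.2;1.9 -4.4 150 0 0 -0.2;1.9 -4.4 190 0 0 -0.2;1.9 -4.4 210 0 0 -0.2;1.9 -4.4 220 0 0 -0.2;1.9 -4.4 226 0 0 -0.2;1.9 -4.4 228 0 0 -0.2;1.9 -4.4 228 0 0 -0.2;1.9 -4.4 228 0 0 -0.2' 72 && python3 -m handwheel '0 0 0 0 0 0;0 0 0 0 0 0;0 0 0 0 0 0;0 0 0 0 0 0;0 0 0 0 0 0;0 0 0 0 0 0;0 0 0 0 0 0;0 0 0 0 0 0' 30 80 && python3 -m handwheel '0 0 -5 0 0 0;0 0 -15 0 0 0;0 0 -40 0 0 0;0 0 -80 0 0 0;0 0 -120 0 0 0;0 0 -150 0 0 0;0 0 -150 0 0 0;0 0 -150 0 0 0' - 120; python3 d.py .446 -.2977 -8.45 39.6 0 .1 -98.5
```

```text
clock: 14.25
tool_pos: [0.6615, 0.1623, 0.0243]
eef_rot: [180.0, -0.1, 15.7]
contact_force: [0.6, 0.0, -0.2]
gripper_width: 0.844
clock: 15.05
tool_pos: [0.6612, 0.1622, 0.0245]
eef_rot: [180.0, -0.1, 15.7]
contact_force: [-2.2, 0.2, 9.0]
gripper_width: 0.546
clock: 15.85
tool_pos: [0.6605, 0.1621, 0.1734]
eef_rot: [180.0, -0.1, 15.7]
contact_force: [0.2, -0.4, -2.9]
gripper_width: 0.525
clk 15.85 tgt [ 0.4852 -0.3035  0.1   ] at [0.6605 0.1621 0.1734] [ 1.800e+02 -6.000e-02  1.574e+01] q [12.8 33.7 88.8  0.  57.5 -3. ] 
row [-295.2  400.6   73.2] [-6.0000e-02 -4.0000e-02  1.1424e+02]
```

```bash
python3 -m handwheel '-295 400.6 0 0 0 114.2;-295 400.6 0 0 0 114.2;-295 400.6 0 0 0 114.2;-295 400.6 0 0 0 114.2;-295 400.6 0 0 0 114.2;-295 400.6 0 0 0 114.2;-295 400.6 0 0 0 114.2;-295 400.6 0 0 0 114.2;-295 400.6 0 0 0 114.2;-295 400.6 0 0 0 114.2;-295 400.6 0 0 0 114.2;-295 400.6 0 0 0 114.2';  python3 d.py .446 -.2977 -8.45 39.6 0 .1 -98.5
```

```text
clock: 17.05
tool_pos: [0.4831, -0.3045, 0.1706]
eef_rot: [179.8, 0.1, -87.9]
contact_force: [0.0, 0.2, -2.2]
gripper_width: 0.524
clk 17.05 tgt [ 0.4852 -0.3035  0.1   ] at [ 0.4831 -0.3045  0.1706] [ 1.7981e+02  1.3000e-01 -8.7950e+01] q [-33.4  25.8 103.4  -0.   51.   54.5] 
row [-0.7 -2.3 70.6] [ 0.2   0.12 10.55]
```

```bash
python3 -m handwheel '0 0 0 0 0 11;0 0 20 0 0 11;0 0 50 0 0 11;0 0 72 0 0 11;0 0 72 0 0 11;0 0 72 0 0 11;0 0 72 0 0 11';  python3 d.py .446 -.2977 -8.45 39.6 0 .068 -98.5; python3 - <<'E'
from h import *; from plant import bot; import pickle
r=bot.read_camera("wrist"); pickle.dump((r,bot.sense()),open("pics/hov2.pkl","wb"))
cv2.imwrite("pics/hov2.png",cv2.resize(np.ascontiguousarray(r["frame"][80:400,60:460,::-1]),None,fx=1.8,fy=1.8,interpolation=cv2.INTER_CUBIC))
E
```

```text
clock: 17.75
tool_pos: [0.4856, -0.3037, 0.1013]
eef_rot: [-180.0, -0.0, -98.4]
contact_force: [-1.0, 0.0, -2.0]
gripper_width: 0.529
clk 17.75 tgt [ 0.4852 -0.3035  0.068 ] at [ 0.4856 -0.3037  0.1013] [-1.7997e+02 -2.0000e-02 -9.8390e+01] q [-33.2  31.9 105.   -0.   43.1  65.2] 
row [-0.1  0.5 33.3] [-0.03 -0.02  0.11]
```

View pics/hov2.png

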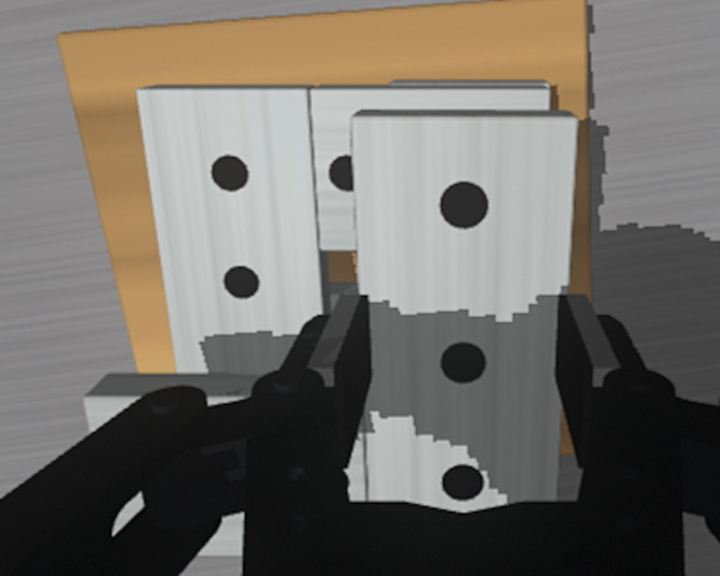

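The held plate is above the pile. The second plate's corners read outer (138,89), inner (320,250), arm end (551,89), and the bottom plate's end edge is just visible at (390..549,82).

```bash
python3 - <<'E'
from h import *; import pickle
r,s=pickle.load(open("pics/hov2.pkl","rb")); K,rv,tv=cam(r)
cv=lambda c:(np.array(c)+.5)/1.8-.5+[60,80]
uv=cv([(138,89),(320,250),(551,89)]); pts=L[[0,3,5]]
f=lambda p:(cv2.projectPoints(world(p,.042,pts),rv,tv,K,None)[0][:,0]-uv).ravel()
q=least_squares(f,[.5255,-.2387,np.radians(171.5)],x_scale=[.01,.01,.1]); print("second",q.x[:2].round(4),np.degrees(q.x[2]).round(2),q.fun.round(2))
t=world(q.x,0,np.array([[.07,.07]]))[0]; print("third origin wanted from it",t.round(4))
b=[.446,-.2977,np.radians(-8.45)]
print("bottom end proj in crop px",((cv2.projectPoints(world(b,.03,L[1:3]),rv,tv,K,None)[0][:,0]+.5-[60,80])*1.8-.5).round(0).tolist(),((cv2.projectPoints(world(b,.018,L[1:3]),rv,tv,K,None)[0][:,0]+.5-[60,80])*1.8-.5).round(0).tolist())
from ih2 import *
c=np.array([(578,117),(352,117),(87,397),(576,111),(356,111),(464,205),(463,362),(462,483)])
ih2("pics/hov2.pkl",[(95,-25,12),(95,25,12),(25,95,12),(95,-25,0),(95,25,0),(75.2,0,12),(35.3,0,12),(0,0,12)],cv(c))
E
```

```text
second [ 0.5248 -0.2383] 171.5 [-1.35 -0.51  0.2   1.22  1.16 -0.32]
third origin wanted from it [ 0.4452 -0.2972  0.    ]
bottom end proj in crop px [[549.0, 82.0], [385.0, 82.0]] [[544.0, 79.0], [389.0, 79.0]]
origin in tool mm [-1.  43.4 25.9] tilt deg [-0.08  0.74  0.04]
[[0.4, 0.4], [-1.3, 0.2], [-0.5, -0.6], [-3.1, -0.0], [1.8, -0.2], [-0.1, -0.0], [0.5, 0.0], [1.0, 0.1]]
```

```bash
python3 - <<'E'
from h import *; import pickle
def go(pk,c,dz):
    r,s=pickle.load(open(pk,"rb")); K,rv,tv=cam(r); R0=R.from_euler("xyz",s["eef_rot"],degrees=True)
    uv=(np.array(c)+.5)/1.8-.5+[60,80]
    o=np.array([(95,-25,12),(95,25,12),(25,95,12),(75.2,0,12),(35.3,0,12),(0,0,12)])/1e3
    def f(p,z): return (cv2.projectPoints((R0*R.from_rotvec([0,0,p[2]])*R.from_euler("xyz",[180,0,-90],degrees=True)).apply(o)+s["tool_pos"]+R0.apply([p[0],p[1],z]),rv,tv,K,None)[0][:,0]-uv).ravel()
    for z in dz:
        q=least_squares(f,[0,.04,0],x_scale=[.01,.01,.1],args=(z,)); print(pk,z,(q.x[:2]*1e3).round(1),np.degrees(q.x[2]).round(2),np.sqrt(np.mean(q.fun**2)).round(2))
go("pics/hov.pkl",[(578,112),(349,112),(83,398),(463,202),(463,361),(463,483)],[.022,.023,.024])
go("pics/hov2.pkl",[(578,117),(352,117),(87,397),(464,205),(463,362),(462,483)],[.0235,.0245,.0255])
E
```

```text
pics/hov.pkl 0.022 [ 1.8 40.1] -0.17 2.07
pics/hov.pkl 0.023 [ 1.6 40.5] -0.14 1.5
pics/hov.pkl 0.024 [ 1.5 40.8] -0.11 1.0
pics/hov2.pkl 0.0235 [-0.8 42.5] 0.09 2.08
pics/hov2.pkl 0.0245 [-0.9 42.8] 0.12 1.52
pics/hov2.pkl 0.0255 [-1.  43.2] 0.15 1.0
```

```bash
python3 d.py .4456 -.2975 -8.45 42.6 -0.9 .068 -98.45
```

```text
clk 17.8 tgt [ 0.4876 -0.3047  0.068 ] at [ 0.4858 -0.3038  0.1017] [-1.7993e+02 -3.0000e-02 -9.8400e+01] q [-33.2  31.9 105.    0.   43.1  65.2] 
row [ 0.6 -1.9 33.7] [-0.07 -0.03  0.05]
```

```bash
python3 -m handwheel '0.6 -1.9 12 0 0 0;0.6 -1.9 22 0 0 0;0.6 -1.9 28 0 0 0;0.6 -1.9 31 0 0 0;0.6 -1.9 32.5 0 0 0;0.6 -1.9 32.5 0 0 0;0.6 -1.9 32.5 0 0 0;0.6 -1.9 32.5 0 0 0'; python3 -m handwheel '0 0 0.5 0 0 0;0 0 1 0 0 0;0 0 1 0 0 0;0 0 1 0 0 0'
```

```text
clock: 18.6
tool_pos: [0.4873, -0.3045, 0.0686]
eef_rot: [-180.0, -0.0, -98.4]
contact_force: [0.2, -0.6, -1.9]
gripper_width: 0.52
clock: 19.0
tool_pos: [0.4871, -0.3044, 0.0673]
eef_rot: [-180.0, -0.0, -98.4]
contact_force: [0.7, -0.2, -1.5]
gripper_width: 0.527
```

```bash
python3 -m handwheel '0 0 0.5 0 0 0;0 0 1 0 0 0;0 0 1 0 0 0'; python3 -m handwheel '0 0 0.5 0 0 0;0 0 1 0 0 0;0 0 1 0 0 0'
```

```text
clock: 19.3
tool_pos: [0.4872, -0.3044, 0.0669]
eef_rot: [-180.0, -0.0, -98.4]
contact_force: [-0.9, 2.6, 5.4]
gripper_width: 0.525
clock: 19.6
tool_pos: [0.4872, -0.3044, 0.0668]
eef_rot: [-180.0, -0.0, -98.4]
contact_force: [-4.5, 2.9, 14.8]
gripper_width: 0.523
```

Contact made at the expected height. Next I'll ease off, release and inspect.

```bash
python3 -m handwheel '0 0 -1 0 0 0;0 0 -1.2 0 0 0;0 0 -1.2 0 0 0;0 0 -1.2 0 0 0' && python3 -m handwheel '0 0 0 0 0 0;0 0 0 0 0 0;0 0 0 0 0 0;0 0 0 0 0 0;0 0 0 0 0 0;0 0 0 0 0 0' 62 && python3 -m handwheel '0 0 -5 0 0 0;0 0 -20 0 0 0;0 0 -50 0 0 0;0 0 -100 0 0 0;0 0 -150 0 0 0;0 0 -185 0 0 0;0 0 -185 0 0 0;0 0 -185 0 0 0;0 0 -185 0 0 0' && python3 look.py w_end .4456 -.2975 -8.45 .054
```

```text
clock: 20.0
tool_pos: [0.4872, -0.3044, 0.0669]
eef_rot: [-180.0, -0.0, -98.4]
contact_force: [-1.9, 1.4, 7.1]
gripper_width: 0.523
clock: 20.6
tool_pos: [0.4871, -0.3044, 0.0665]
eef_rot: [180.0, 0.0, -98.4]
contact_force: [-0.1, 0.8, -0.2]
gripper_width: 0.724
clock: 21.5
tool_pos: [0.4864, -0.3039, 0.251]
eef_rot: [179.9, 0.0, -98.4]
contact_force: [-0.5, -0.1, -1.2]
gripper_width: 0.727
[[343.0, 239.0], [346.0, 115.0], [291.0, 115.0], [292.0, 190.0], [219.0, 190.0], [223.0, 239.0]] [ 0.4863 -0.3038  0.2504] [ 1.7988e+02  6.0000e-02 -9.8400e+01]
offset [183  80] scale 3
```

View pics/w_end.png

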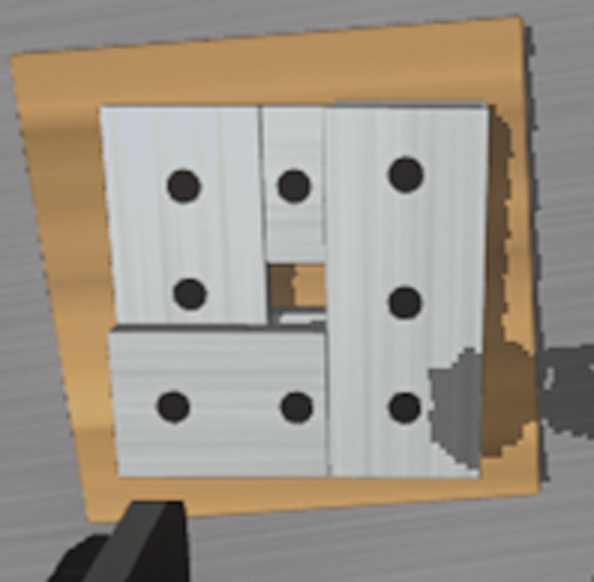

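The top plate is down, and its outline is flush with the frame: elbow (480,478), arm ends (326..490,106) and (109..118,331..477). I'll fit the pose to confirm.

```bash
python3 fitw.py w_end 183 80 3 .054 "480 478;489 106;325 106;327 331;109 331;118 477"; python3 - <<'E'
from h import *; import pickle
r,s=pickle.load(open("pics/w_end.pkl","rb")); K,rv,tv=cam(r)
for n,p,z,i in(("third ideal",(.4456,-.2975,-8.45),.054,range(6)),("second",(.5248,-.2383,171.5),.042,[0,1,2])):
    print(n,((cv2.projectPoints(world([p[0],p[1],np.radians(p[2])],z,L[list(i)]),rv,tv,K,None)[0][:,0]+.5-[183,80])*3-.5).round(0).tolist())
E
```

```text
[ 0.4457 -0.2971] -8.67 rms 0.33
third ideal [[482.0, 478.0], [491.0, 106.0], [324.0, 106.0], [328.0, 332.0], [108.0, 332.0], [120.0, 478.0]]
second [[100.0, 105.0], [128.0, 465.0], [274.0, 465.0]]
```

Third plate is within about 0.5 mm of ideal, and the second within about 1 mm. The robot is clear at z = 0.25, so I'll hand in.

```bash
python3 -c "
from plant import bot
s=bot.sense();print(s['clock'],s['contact_force']);print(bot.hand_in())"
```

```text
21.55 [-0.12502557 -0.12605472 -0.88195953]
the job is handed in; nothing more can be done
None
```

The pile is finished and handed in at 21.55 s. One loose large plate lies half round on the bottom plate, making the square frame. The other lies on top, facing the same way as the bottom one.

- **Alignment:** in the last wrist picture the top plate fits to within about 0.5 mm and 0.2° of its ideal place over the bottom plate. The middle plate is about 1 mm off, measured at hover before the top plate was added.
- **Flatness:** I had no direct measure of tilt in the finished pile. The plates look flat and flush in the last picture. Both touched down at about the expected height, with no more than 19 N read at the tool.
- **Clearance:** the gripper was open at z = 0.25 and touching nothing at hand-in. I used only the two white large plates; the smaller L, the blue and the yellow plates were not used.
- **Disagreements:**
  - The wrist-camera positions differed from the arm's own reading by about 1 mm. I placed the top plate by its position relative to the pile in the same picture.
  - The gripper reported about 45 mm open on the 50 mm plates. I put that down to give in the fingers, and both grips held.

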